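# Pick the firm cushion foot for the basket by pressing it

### The arm

A 7-joint arm with a two-finger parallel gripper is mounted at the origin on the work surface. World frame = base frame: x ahead of the robot, y to its left, z up, the work surface at z = 0. Lengths are in m, angles in rad, forces in N, time in s.
With the tool pointing down it reaches from about 0.425 to 0.825 m from the base axis. Payload 3.6 kg.
Tool frame: the origin (TCP) lies between the finger pads; the fingertips stand 22 mm ahead of it and the grasp point (between the pads) lies 3 mm ahead of it; z points along the fingers, y is the direction in which the jaws open and shut (so a half turn about z gives the same grasp; the last joint's range is limited). The gripper opens to 85 mm and grips with 20 to 120 N. Pads are 22 mm wide; open, the fingers measure 114 mm over their backs; the gripper's body (76 mm by 85 mm) begins 54 mm behind the grasp point. The pads swing forward as they close: fully open they stand 13 mm farther back than shut.
Start: joints at [-0.026, 0.615, -0.013, 1.423, 0.008, 1.103, -0.04], TCP at [0.65, 0, 0.253] pointing down, gripper open.
Joint ranges: [-3.12, 3.12], [-0.3, 2.06], [-1.34, 1.32], [0.26, 2.42], [-1.36, 4.5], [0.01, 1.98], [-2.84, 2.84]. Speed limits (rad/s): [2.79, 2.79, 3.14, 3.14, 3.14, 3.14, 3.14].

### API

Orientations are given as a unit quaternion [x, y, z, w].
In Python, from workcell import observe, optics, finish_job, look_for, cut_out, mark_of gives the robot as it stands.
- The arm moves only by the tool step_arm, never from a script. Its argument "commands" is a list of rows, each a list of 3 entries, a list of its own where there are three numbers: the finger opening in mm, from 0 to 85.4, then the shift along the tool's x, y, z in mm, then the turn, a rotation vector about the tool's x, y, z in rad. A call has exactly 8 rows; each row shifts and turns the commanded pose from where the row before left it, along the tool's axes as they then stand; what a row does not reach is not made up. A row lasts 1/8 s, in which the tool goes at most 62.5 mm and 10.7 degrees, less where a joint would pass 70% of its speed; a pose out of reach is approached as far as the arm can. A call is refused whole if a number of a shift passes 62.5 or a number of a turn 0.188, either way. A call with a gripper value outside its range is refused whole. The fingers move at their own pace and stop on an object; "grip_force" is the grip in N (left out, the last holds). Time passes only in rows, so rows that do not move let the fingers close, or fill a call up. It gives the time, the measured TCP pose, the force and the opening at its end, in the units of the state.
- observe(): the state, without advancing time (a new reading comes with each control period).
- optics.read_camera(name): name is "scene" or "side" or "wrist"; returns a dict with "frame" (480x640x3 uint8, red, green, blue), "depth" (480x640 float32, m along the optical axis (not along the pixel's ray), 0 where there is no reading), "fx", "fy", "cx", "cy" (pixels), "R" (3x3) and "t" (3): a world point X has camera coordinates R X + t; the wrist camera has in their place "tool_from_camera" (4x4, takes a point from camera to tool coordinates, whose origin is the TCP and whose axes are the flange's). Camera axes: x right, y down, z forward; pixel columns grow to the right and rows downward; lengths in m; the calibration is good to about 2 mm. A picture is of the moment at which its call begins: read the wrist's pose just before it.
- finish_job(): hands the job in, once; it reports no verdict.
Trained networks look in a picture, given as the dict that the camera call returned (one of the last four; its "shot" number tells which), for a name from the list of things; names that differ only in an ending like _2 or _b are one class to them, and where a whole thing is asked for, a point or a joint stands for the part that bears it (a point fixed in the world has none). Each returns a list of dicts, best first, with "conf" (0 to 1); they miss things now and then, are a little off and sometimes report something else, mostly with a low value. They report only what shows in the picture. A call takes as long as a camera call. They do not tell look-alikes from the thing itself.
- look_for(query, picture): "box" ([left, top, width, height] in pixels, round what is visible of it).
- cut_out(query, picture): "pixels" (480x640 bool, what is visible of it) and "box" ([left, top, width, height] in pixels, round what is visible of it).
- mark_of(query, picture): "location" ([row, column] in pixels: a listed point, or the origin of a listed thing).
The state is a dict: "t": time; "joint_positions": joint angles; "dq": joint speeds; "effort": joint torques, N m; "position": TCP position; "eef_rot": TCP orientation; "wrist_force": force on the tool from outside, world axes, zero at the start; "ft_torque": the same for the moment, N m; "finger_gap": finger opening in m.
Only numpy, scipy, OpenCV 4.12 (cv2) and the standard library are available. Lean on these libraries where they do the work, as an engineer would, in place of code of your own. Each camera call takes 0.05 s, during which the arm holds its last target.

### The job

The two small bamboo cushion feet with grey foam tops look alike, but one is firm and the other soft. Press at least one of them down from above by about 10 mm (never more than 15 mm) to judge its resistance, then put the firm foot upright on the floor of the shallow basket with the dark chequered rim, and leave the soft foot standing upright on the table.

Things in the scene. Friction and masses are not known exactly. Their poses are not given: they have to be found in the camera images.
- foot_a_mid (a point): Cushion foot, loose, about 140 g, on the table: round bamboo base 52 mm across, 24 mm high, dark stripe; grey foam plug 42 mm across rises from it to 46 mm above the underside. Point on its axis 23 mm above the underside (half-way up), z up. Grip by the base. Foam pressed 10 mm resists with about 12 N in the firm foot, 2.5 N in the soft one; which foot is firm is not told.
- foot_a_squash (a joint): How far the foam plug of the foot at foot_a_mid is pressed into its base, in m: within 0.001 of 0 when free, growing as it is pressed down, end of travel 0.018. It springs back when released.
- foot_b_mid (a point): The other cushion foot: same looks, sizes, weight and meaning of the point as foot_a_mid. One of the two is firm, the other soft.
- foot_b_squash (a joint): The same as foot_a_squash, for the foot at foot_b_mid.
- banded_basket_floor (a point): Shallow round basket, open above, fixed to the table, rim of dark chequers: 210 mm across at the rim, 170 at the foot, 40 high, walls 5; flat inner floor 160 mm across. Point: centre of the inner floor, 6 mm above the table, z up. A like basket with a pale rim and wooden discs in it, on the other side of the table, is not the one.
Mind the look-alikes: they are no part of the job. Leave any purple look-alike of the part that bears foot_b_mid alone.

How it is judged:
On the way:
1. the foam of at least one foot, standing on the table, is pressed down more than 6 mm (((value of joint foot_a_squash above 0.006 m and height (world z) of foot_a_mid below 0.03 m) or (value of joint foot_b_squash above 0.006 m and height (world z) of foot_b_mid below 0.03 m))), for 0.2 s.
At the end, for the whole second after the job is handed in: The firm foot (its free foam sinks under 0.5 mm) stands upright within 10 degrees on the floor of the dark-rimmed basket, within 58 mm of its centre; the soft foot stands upright within 10 degrees on the table outside that basket (((value of joint foot_a_squash below 0.0005 m and value of joint foot_b_squash above 0.0005 m and horizontal distance between foot_a_mid and banded_basket_floor below 0.058 m and height (world z) of foot_a_mid below 0.036 m and horizontal distance between foot_b_mid and banded_basket_floor above 0.11 m and height (world z) of foot_b_mid below 0.027 m) or (value of joint foot_b_squash below 0.0005 m and value of joint foot_a_squash above 0.0005 m and horizontal distance between foot_b_mid and banded_basket_floor below 0.058 m and height (world z) of foot_b_mid below 0.036 m and horizontal distance between foot_a_mid and banded_basket_floor above 0.11 m and height (world z) of foot_a_mid below 0.027 m)) and angle between each of foot_a_mid, foot_b_mid's own z axis and vertical below 0.18 rad); the robot touches nothing.
It fails at once if the foam of a foot is pressed down more than 15 mm (value of joint any of foot_a_squash, foot_b_squash above 0.015 m).
It also fails if it takes over 53 s, if anything falls off the work surface, if the arm or the gripper's body presses on something with over 40 N, if the wrist force passes 120 N, or if a joint passes its speed limit or range.

## Working session

There is one attempt and no reset: what is moved stays moved. The work goes in short steps, Python scripts to look and compute and a tool call to move; the robot and the scene stay as the last step left them, time stands still between calls to the robot, and variables do not carry over. Pictures are saved under pics/ and viewed, and the job is handed in when it is done.

Besides the shell and the picture viewer there is one more tool, called as a command line: name --argument value ..., lists and objects as JSON in quotes. step_arm: Moves the arm, as the interface text tells. Its arguments: {"type":"object","properties":{"commands":{"type":"array","items":{"type":"array"}},"grip_force":{"type":"number"}},"required":["commands"]}

```bash
mkdir -p pics; ls
python3 - <<'E'
from workcell import observe, optics, look_for, mark_of
import cv2
s=observe();print(s)
for n in ["scene","side"]:
    p=optics.read_camera(n)
    cv2.imwrite(f"pics/{n}0.png",p["frame"][:,:,::-1])
    for q in ["foot_a_mid","banded_basket_floor"]:
        print(n,q,look_for(q,p),mark_of(q,p))
E
```

```text
pics
{'t': 0.0, 'joint_positions': array([-0.02645892,  0.61590232, -0.01265837,  1.42493936,  0.00809109,
        1.10343112, -0.04040488]), 'dq': array([-0.0011808 , -0.0003385 , -0.00032999, -0.00026455, -0.00026943,
        0.00019204,  0.00017647]), 'effort': array([ 1.38264377e-04, -4.69217670e+01,  2.59523503e-01, -1.71036780e+01,
        1.00907375e-02,  9.80606623e-03,  4.10031795e-07]), 'position': array([6.49264689e-01, 7.00916021e-06, 2.52135540e-01]), 'eef_rot': array([ 0.70708809,  0.70712425, -0.00093274, -0.0009274 ]), 'wrist_force': array([0.18637727, 0.10459738, 0.19186189]), 'ft_torque': array([ 0.01960732, -0.06129108,  0.01320655]), 'finger_gap': 0.08540182313961261}
scene foot_a_mid [{'box': [275.4, 214.5, 26.2, 26.0], 'conf': 0.92}] [{'location': [231.0, 287.5], 'conf': 0.77}]
scene banded_basket_floor [{'box': [124.4, 168.4, 97.9, 76.5], 'conf': 0.83}, {'box': [331.7, 251.6, 21.9, 29.0], 'conf': 0.17}] [{'location': [213.1, 177.3], 'conf': 0.87}, {'location': [228.7, 291.4], 'conf': 0.24}]
side foot_a_mid [{'box': [345.2, 231.4, 26.2, 29.6], 'conf': 0.95}] [{'location': [241.9, 357.0], 'conf': 0.58}, {'location': [190.0, 369.2], 'conf': 0.27}]
side banded_basket_floor [{'box': [327.5, 157.4, 90.5, 54.9], 'conf': 0.58}] [{'location': [190.1, 370.7], 'conf': 0.78}]
```

View pics/scene0.png

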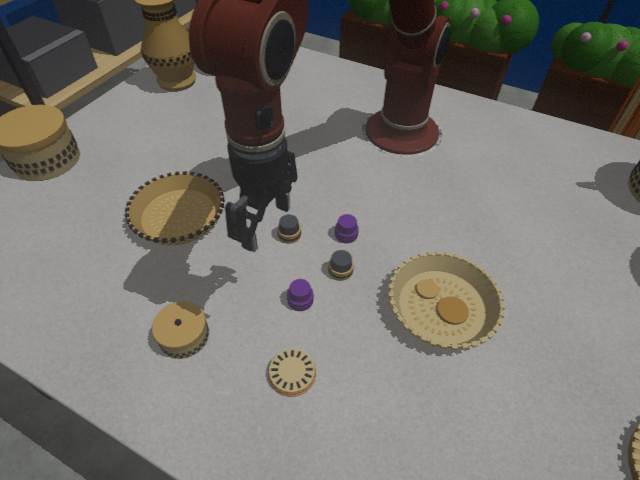

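View pics/side0.png

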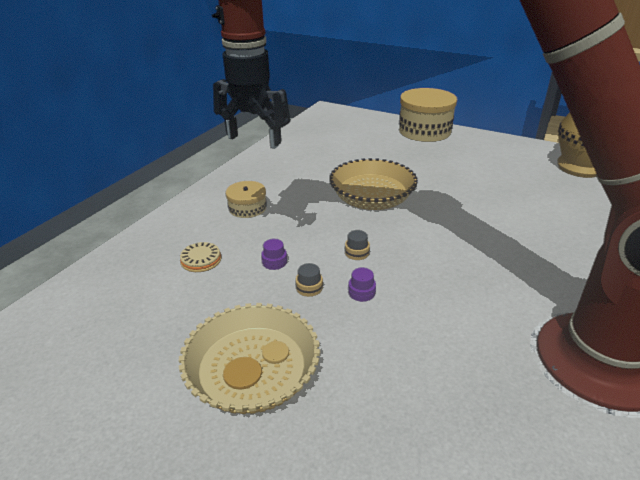

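The scene view shows grey-topped bamboo feet at (289,228) and (341,265), and purple look-alikes at (346,228) and (300,294). The dark-rimmed basket is at (176,207); the pale one, at (447,300), holds discs. I'll measure from depth and confirm with a crop.

```bash
cat > h.py <<'E'
import numpy as np, cv2
from workcell import observe, optics, look_for, mark_of, cut_out
from scipy.spatial.transform import Rotation as Ro
def cloud(p, T=None):
    d=p["depth"]; v,u=np.mgrid[0:480,0:640]
    X=np.stack([(u-p["cx"])/p["fx"]*d,(v-p["cy"])/p["fy"]*d,d],-1)
    if "R" in p: W=(X-p["t"])@p["R"]
    else:
        s=T; tc=p["tool_from_camera"]; Y=X@tc[:3,:3].T+tc[:3,3]
        W=Y@Ro.from_quat(s["eef_rot"]).as_matrix().T+s["position"]
    W[d<=0]=np.nan
    return W
def circ(xy):
    c=cv2.minEnclosingCircle(xy.astype(np.float32)*1000); return np.round(c[0],1),round(c[1],1)
E
python3 - <<'E'
from h import *
for n,feet,bk in [("scene",[(289,222),(341,258)],(124,168,98,77)),("side",[(357,238),(309,272)],(327,157,91,55))]:
    p=optics.read_camera(n); W=cloud(p); im=p["frame"][:,:,::-1]
    for u,v in feet:
        w=W[v-20:v+25,u-20:u+20].reshape(-1,3); 
        c=W[v,u]; w=w[np.hypot(*(w-c)[:,:2].T)<0.04]
        t=w[w[:,2]>0.041]
        print(n,u,v,c.round(4),len(t),t.mean(0).round(4),t[:,2].max().round(4),circ(t[:,:2]), 'all',circ(w[w[:,2]>0.008][:,:2]))
    l,t_,ww,hh=bk; w=W[t_-5:t_+hh+5,l-5:l+ww+5].reshape(-1,3); r=w[(w[:,2]>0.034)&(w[:,2]<0.045)]
    print(n,'rim',len(r),circ(r[:,:2]),r.mean(0))
    np.save
    x=min(f[0] for f in feet)-40;y=min(f[1] for f in feet)-40
    cv2.imwrite(f"pics/crop_{n}.png",cv2.resize(im[y:y+130,x:x+150],None,fx=4,fy=4,interpolation=cv2.INTER_CUBIC))
    for c in ["purple"]:
        hs=cv2.cvtColor(p["frame"],cv2.COLOR_RGB2HSV); m=((hs[...,0]>125)&(hs[...,0]<160)&(hs[...,1]>100)).astype(np.uint8)
        k,lab,st,ce=cv2.connectedComponentsWithStats(m)
        for i in range(1,k):
            if st[i,4]>150: print('purple',ce[i].round(),np.nanmean(W[lab==i],0).round(3))
E
```

```text
scene 289 222 [ 0.4742 -0.076   0.0469] 235 [ 0.4731 -0.0793  0.0459] 0.0493 (array([472.4, -80.8]), 22.2) all (array([473.5, -80. ]), 26.9)
scene 341 258 [0.5068 0.0638 0.0455] 274 [0.5068 0.0632 0.0454] 0.0494 (array([505.4,  62.4]), 20.7) all (array([506.5,  62.3]), 26.4)
scene rim 1157 (array([ 543.5, -329.8]), 109.7) [ 0.5444755  -0.33481261  0.03960168]
purple [348. 225.] [0.415 0.035 0.04 ]
purple [301. 291.] [0.61  0.031 0.04 ]
side 357 238 [ 0.4647 -0.0663  0.0461] 206 [ 0.4689 -0.075   0.0452] 0.0489 (array([471.2, -76.9]), 22.8) all (array([469.9, -75.3]), 27.0)
side 309 272 [0.4976 0.0727 0.0456] 267 [0.5023 0.0674 0.0447] 0.0483 (array([503.1,  64.6]), 22.6) all (array([502.4,  66.8]), 26.2)
side rim 787 (array([ 542.3, -327.7]), 112.1) [ 0.54249423 -0.3292822   0.03906088]
purple [273. 254.] [0.598 0.039 0.031]
purple [362. 284.] [0.404 0.044 0.031]
```

View pics/crop_scene.png

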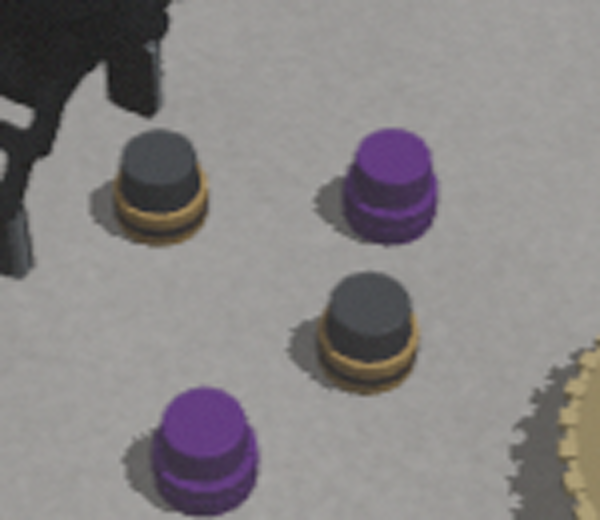

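The crop confirms it: the grey-topped bamboo feet, at crop (160,170) and (368,310), are the ones to handle, and both purple ones stay alone. P is at (0.472,-0.079), Q at (0.505,0.0645), and the dark basket at (0.543,-0.329). Next I go above P with the fingers shut.

step_arm --commands '[[0,[-16,-35,0],[0,0,0]],[0,[-16,-36,0],[0,0,0]],[0,[-16,-36,20],[0,0,0]],[0,[-16,-35,20],[0,0,0]],[0,[-15,-35,20],[0,0,0]],[0,[0,0,30],[0,0,0]],[0,[0,0,0],[0,0,0]],[0,[0,0,0],[0,0,0]]]' --grip_force 40

```text
t: 1.6
position: [0.4742, -0.0788, 0.1642]
eef_rot: [0.707, 0.707, 0.001, 0.001]
wrist_force: [0.1, 0.1, -0.1]
finger_gap: 0.0
```

Run:
```python
from h import *
s=observe();print(s["position"],s["eef_rot"],s["wrist_force"],s["finger_gap"],s["t"])
p=optics.read_camera("wrist"); W=cloud(p,s); cv2.imwrite("pics/w1.png",p["frame"][:,:,::-1])
print(p["tool_from_camera"].round(3))
for b in cut_out("foot_a_mid",p):
    w=W[b["pixels"]]; t=w[(w[:,2]>0.041)&(w[:,2]<0.06)]; print(b["box"],b["conf"],len(t), t.mean(0) if len(t) else 0,circ(t[:,:2]) if len(t)>3 else 0)
q=optics.read_camera("side"); cv2.imwrite("pics/s1.png",q["frame"][:,:,::-1])
W=cloud(q); m=np.hypot(W[...,0]-s["position"][0],W[...,1]-s["position"][1])<0.04; z=W[m][:,2]; z=z[z>0.055]; print('low finger z side',np.sort(z)[:10])
q=optics.read_camera("scene")
W=cloud(q); m=np.hypot(W[...,0]-s["position"][0],W[...,1]-s["position"][1])<0.04; z=W[m][:,2]; z=z[z>0.055]; print('low finger z scene',np.sort(z)[:10])
```

```text
[ 0.47416797 -0.07880824  0.16416842] [7.06905307e-01 7.07307508e-01 6.90803760e-04 7.06605239e-04] [ 0.08447335  0.1339485  -0.12150946] 2.6693187715077342e-05 1.6
[[-0.    -0.945 -0.327  0.084]
 [ 1.    -0.     0.    -0.   ]
 [-0.001 -0.327  0.945 -0.121]
 [ 0.     0.     0.     1.   ]]
[277.3, 186.7, 70.3, 81.4] 0.71 2912 [ 0.47044513 -0.07771881  0.04610564] (array([470.5, -78.8]), 20.8)
low finger z side [0.14287002 0.14288575 0.14293909 0.14368584 0.14458464 0.14472233
 0.14474622 0.1452485  0.14642306 0.14651401]
low finger z scene [0.14398658 0.14455651 0.1446832  0.145713   0.14681609 0.14689753
 0.14711634 0.14748177 0.14837571 0.14863298]
```

View pics/w1.png

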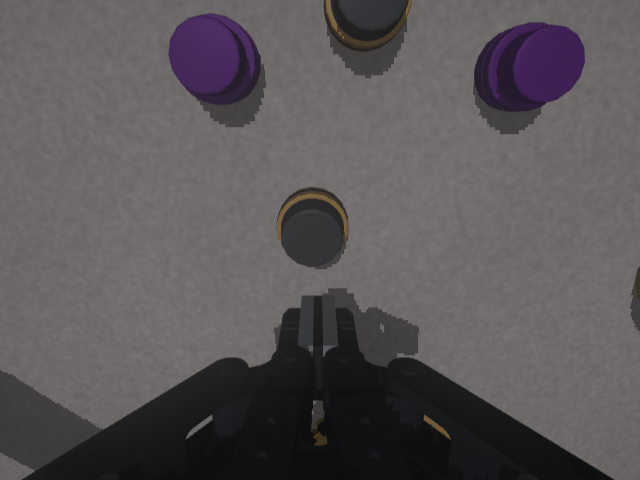

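View pics/s1.png

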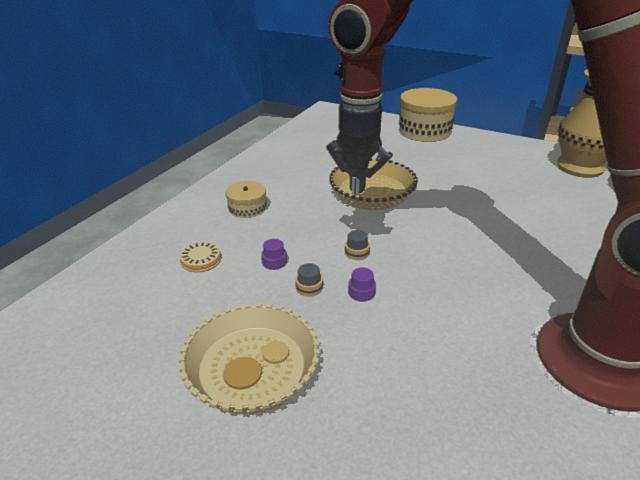

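The wrist view shows P right ahead of the shut fingers at pixel (313,228). Measured, P is at (0.4705,-0.0785), and the shut tips are about 21 mm below the TCP. Lowering to just above the foam.

step_arm --commands '[[0,[0,-3,30],[0,0,0]],[0,[0,0,30],[0,0,0]],[0,[0,0,20],[0,0,0]],[0,[0,0,10],[0,0,0]],[0,[0,0,0],[0,0,0]],[0,[0,0,0],[0,0,0]],[0,[0,0,0],[0,0,0]],[0,[0,0,0],[0,0,0]]]'

```text
t: 2.8
position: [0.4703, -0.079, 0.0738]
eef_rot: [0.707, 0.707, 0.0, 0.0]
wrist_force: [0.6, -0.3, 0.7]
finger_gap: -0.0001
```

step_arm --commands '[[0,[0,0,3],[0,0,0]],[0,[0,0,3],[0,0,0]],[0,[0,0,2],[0,0,0]],[0,[0,0,2],[0,0,0]],[0,[0,0,0],[0,0,0]],[0,[0,0,0],[0,0,0]],[0,[0,0,0],[0,0,0]],[0,[0,0,0],[0,0,0]]]'

```text
t: 3.8
position: [0.47, -0.079, 0.0636]
eef_rot: [0.707, 0.707, 0.0, 0.0]
wrist_force: [-1.7, 0.8, 5.3]
finger_gap: 0.0003
```

Run:
```python
from h import *
s=observe();print(s["position"],s["wrist_force"],s["ft_torque"])
for n in ["side","scene"]:
    q=optics.read_camera(n); x,y=(357,238) if n=="side" else (289,225)
    cv2.imwrite(f"pics/p1{n}.png",cv2.resize(q["frame"][y-35:y+35,x-45:x+45,::-1],None,fx=5,fy=5,interpolation=cv2.INTER_CUBIC))
print(observe()["wrist_force"])
```

```text
[ 0.47003731 -0.07900173  0.06361518] [-1.6746037   0.7817589   5.33320661] [0.08039076 0.12604472 0.01333962]
[-0.71965259  0.1214707   5.0457279 ]
```

View pics/p1side.png

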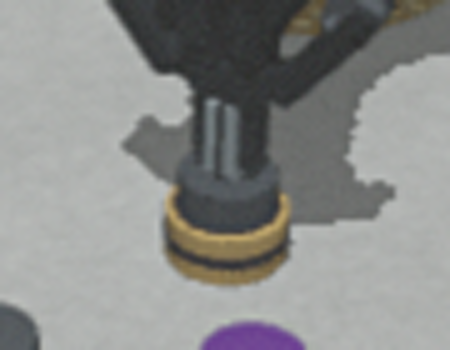

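The tips stand centred on the foam at crop (225,175). About 5 N at about 4 mm points to the firm foot. Pressing on to about 9 mm.

step_arm --commands '[[0,[0,0,2],[0,0,0]],[0,[0,0,2],[0,0,0]],[0,[0,0,1],[0,0,0]],[0,[0,0,0],[0,0,0]],[0,[0,0,0],[0,0,0]],[0,[0,0,0],[0,0,0]],[0,[0,0,0],[0,0,0]],[0,[0,0,0],[0,0,0]]]'

```text
t: 4.9
position: [0.4701, -0.079, 0.0592]
eef_rot: [0.707, 0.707, 0.0, 0.0]
wrist_force: [-1.2, 0.1, 10.0]
finger_gap: 0.0001
```

Run:
```python
from h import *
s=observe();print(s["position"],s["wrist_force"],s["t"])
```

```text
[ 0.47007545 -0.07902153  0.05918534] [-1.1545806   0.07135717  9.95223267] 4.9
```

P gives 10 N at about 8.5 mm, roughly 1.2 N/mm, so it is the firm foot. Lifting off, opening, and looking again.

step_arm --commands '[[0,[0,0,-10],[0,0,0]],[0,[0,0,-20],[0,0,0]],[85,[0,0,-35],[0,0,0]],[85,[0,0,-35],[0,0,0]],[85,[0,0,0],[0,0,0]],[85,[0,0,0],[0,0,0]],[85,[0,0,0],[0,0,0]],[85,[0,0,0],[0,0,0]]]'

```text
t: 5.9
position: [0.4694, -0.0789, 0.1574]
eef_rot: [0.707, 0.707, -0.001, -0.001]
wrist_force: [-0.7, -0.2, -0.4]
finger_gap: 0.0848
```

Run:
```python
from h import *
s=observe();print(s["position"],s["wrist_force"],s["finger_gap"],s["t"])
p=optics.read_camera("wrist"); W=cloud(p,s); cv2.imwrite("pics/w2.png",p["frame"][:,:,::-1])
for b in cut_out("foot_a_mid",p):
    w=W[b["pixels"]]; t=w[(w[:,2]>0.041)&(w[:,2]<0.06)]; print(b["box"],b["conf"],len(t), t.mean(0) if len(t) else 0,circ(t[:,:2]) if len(t)>3 else 0)
```

```text
[ 0.46942624 -0.07889061  0.15737292] [-0.69026035 -0.24046398 -0.36570764] 0.08479111976787207 5.9
[286.1, 187.2, 68.1, 83.7] 0.81 3053 [ 0.470476   -0.07768211  0.04612843] (array([470.5, -79. ]), 20.8)
```

View pics/w2.png

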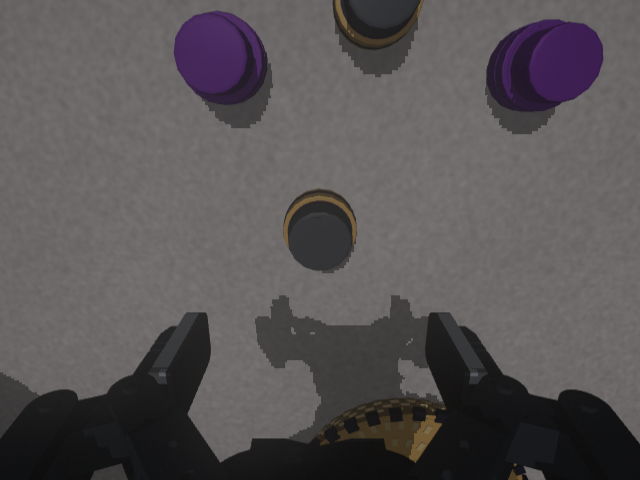

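P, at wrist pixel (320,230), stands unmoved between the open jaws. Descending for the grip on the base.

step_arm --commands '[[85,[0,1,35],[0,0,0]],[85,[0,0,35],[0,0,0]],[85,[0,0,30],[0,0,0]],[85,[0,0,20],[0,0,0]],[85,[0,0,12],[0,0,0]],[85,[0,0,0],[0,0,0]],[85,[0,0,0],[0,0,0]],[85,[0,0,0],[0,0,0]]]'

```text
t: 7.0
position: [0.4715, -0.0791, 0.0271]
eef_rot: [0.707, 0.707, 0.001, 0.001]
wrist_force: [0.5, 1.0, -0.2]
finger_gap: 0.085
```

step_arm --commands '[[85,[0,0,3],[0,0,0]],[60,[0,0,0],[0,0,0]],[45,[0,0,0],[0,0,0]],[45,[0,0,0],[0,0,0]],[45,[0,0,0],[0,0,0]],[45,[0,0,0],[0,0,0]],[45,[0,0,0],[0,0,0]],[45,[0,0,0],[0,0,0]]]' --grip_force 40

```text
t: 8.0
position: [0.4709, -0.079, 0.0236]
eef_rot: [0.707, 0.707, 0.0, -0.0]
wrist_force: [-0.6, -0.0, 6.3]
finger_gap: 0.0508
```

step_arm --commands '[[40,[0,0,-10],[0,0,0]],[40,[0,0,-25],[0,0,0]],[40,[0,0,-35],[0,0,0]],[40,[0,0,-35],[0,0,0]],[40,[0,0,-15],[0,0,0]],[40,[0,0,0],[0,0,0]],[40,[0,0,0],[0,0,0]],[40,[0,0,0],[0,0,0]]]' --grip_force 50

```text
t: 9.0
position: [0.4703, -0.0789, 0.1424]
eef_rot: [0.707, 0.707, -0.001, -0.001]
wrist_force: [0.2, -0.2, -1.1]
finger_gap: 0.0502
```

Run:
```python
from h import *
s=observe();print(s["position"],s["wrist_force"],s["finger_gap"],s["t"])
p=optics.read_camera("wrist");cv2.imwrite("pics/w3.png",p["frame"][:,:,::-1])
q=optics.read_camera("side"); cv2.imwrite("pics/s3.png",cv2.resize(q["frame"][120:280,280:460,::-1],None,fx=4,fy=4,interpolation=cv2.INTER_CUBIC)[:600,:800])
```

```text
[ 0.4702707  -0.07886865  0.14236875] [ 0.24947882 -0.19371779 -1.11137057] 0.05018073095990265 9.0
```

View pics/s3.png

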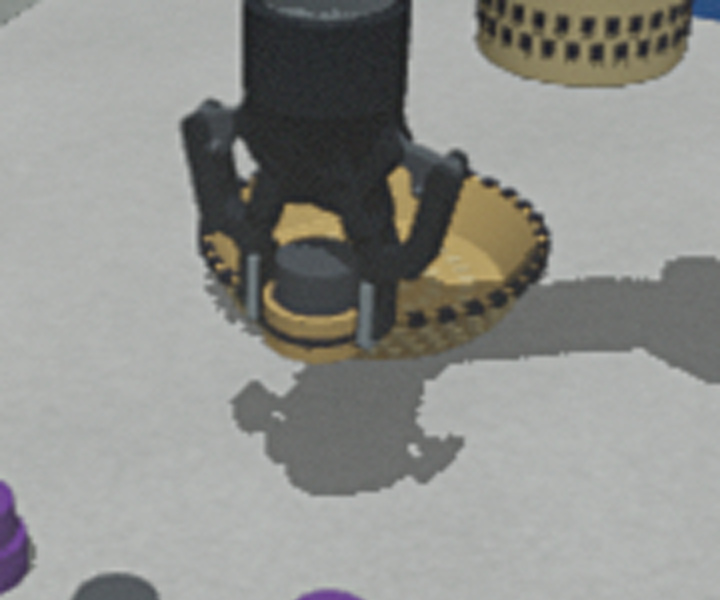

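View pics/w3.png

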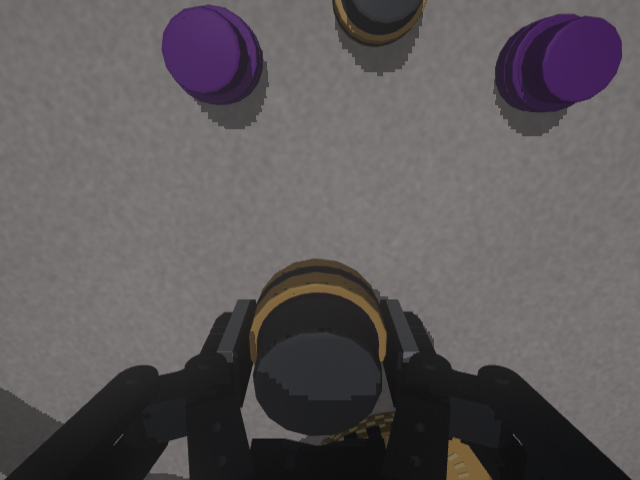

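The foot is held upright between the pads, at side crop (315,300). Carrying it over the dark-rimmed basket.

step_arm --commands '[[40,[-20,6,0],[0,0,0]],[40,[-35,10,0],[0,0,0]],[40,[-45,13,0],[0,0,0]],[40,[-45,13,0],[0,0,0]],[40,[-45,13,0],[0,0,0]],[40,[-40,12,0],[0,0,0]],[40,[-20,6,0],[0,0,0]],[40,[0,0,0],[0,0,0]]]'

```text
t: 10.1
position: [0.5431, -0.331, 0.1422]
eef_rot: [0.708, 0.706, -0.001, -0.0]
wrist_force: [0.0, 0.5, -0.9]
finger_gap: 0.0503
```

step_arm --commands '[[40,[0,0,0],[0,0,0]],[40,[0,0,15],[0,0,0]],[40,[0,0,25],[0,0,0]],[40,[0,0,25],[0,0,0]],[40,[0,0,15],[0,0,0]],[40,[0,0,0],[0,0,0]],[40,[0,0,0],[0,0,0]],[40,[0,0,0],[0,0,0]]]'

```text
t: 11.1
position: [0.5447, -0.3293, 0.0644]
eef_rot: [0.707, 0.707, 0.0, 0.001]
wrist_force: [-0.2, 1.0, -0.8]
finger_gap: 0.0506
```

Run:
```python
from h import *
s=observe();print(s["position"],s["eef_rot"],s["wrist_force"],s["finger_gap"],s["t"])
p=optics.read_camera("scene");cv2.imwrite("pics/c4.png",cv2.resize(p["frame"][120:280,80:280,::-1],None,fx=4,fy=4,interpolation=cv2.INTER_CUBIC)[:600,:800])
q=optics.read_camera("side"); cv2.imwrite("pics/s4.png",cv2.resize(q["frame"][90:240,280:460,::-1],None,fx=4,fy=4,interpolation=cv2.INTER_CUBIC)[:600,:800])
```

```text
[ 0.54468386 -0.3293395   0.06443658] [7.07099720e-01 7.07112957e-01 3.12349924e-04 1.07402041e-03] [-0.22186227  0.96092203 -0.82057064] 0.05059424896441038 11.1
```

View pics/s4.png

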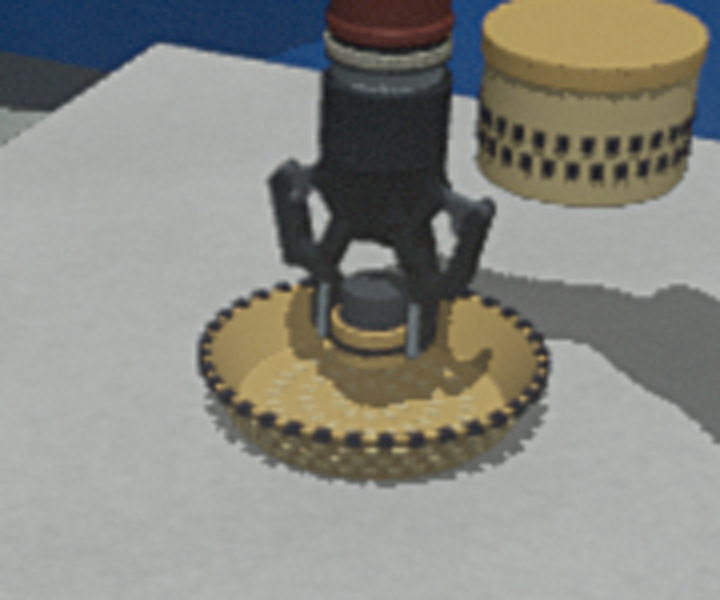

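View pics/c4.png

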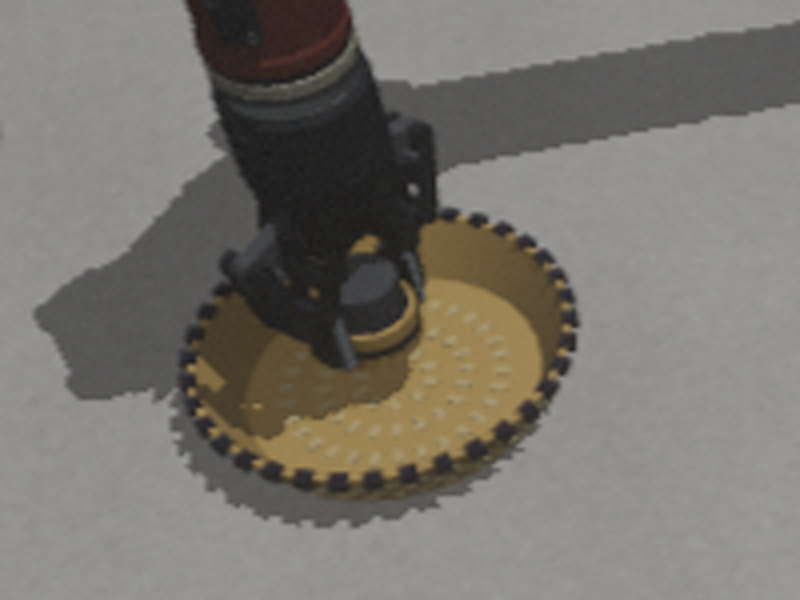

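Side crop (375,310) and scene crop (375,305) both show the foot upright over the middle of the basket. Lowering to just above the floor.

step_arm --commands '[[40,[0,0,12],[0,0,0]],[40,[0,0,12],[0,0,0]],[40,[0,0,6],[0,0,0]],[40,[0,0,2],[0,0,0]],[40,[0,0,1],[0,0,0]],[40,[0,0,0],[0,0,0]],[40,[0,0,0],[0,0,0]],[40,[0,0,0],[0,0,0]]]'

```text
t: 12.2
position: [0.5441, -0.329, 0.0305]
eef_rot: [0.707, 0.707, 0.0, 0.0]
wrist_force: [-0.3, -0.1, -0.9]
finger_gap: 0.0503
```

step_arm --commands '[[40,[0,0,1],[0,0,0]],[40,[0,0,0.5],[0,0,0]],[40,[0,0,0],[0,0,0]],[40,[0,0,0],[0,0,0]],[40,[0,0,0],[0,0,0]],[40,[0,0,0],[0,0,0]],[40,[0,0,0],[0,0,0]],[40,[0,0,0],[0,0,0]]]'

```text
t: 13.2
position: [0.5442, -0.3291, 0.0298]
eef_rot: [0.707, 0.707, 0.0, 0.0]
wrist_force: [-1.9, 0.3, 5.6]
finger_gap: 0.0506
```

The base has touched the floor (5.6 N). Releasing.

step_arm --commands '[[54,[0,0,0],[0,0,0]],[60,[0,0,0],[0,0,0]],[70,[0,0,0],[0,0,0]],[80,[0,0,0],[0,0,0]],[80,[0,0,0],[0,0,0]],[80,[0,0,0],[0,0,0]],[80,[0,0,-10],[0,0,0]],[80,[0,0,-20],[0,0,0]]]'

```text
t: 14.2
position: [0.5436, -0.3287, 0.0593]
eef_rot: [0.707, 0.707, -0.0, -0.001]
wrist_force: [-0.3, -0.3, 0.2]
finger_gap: 0.08
```

step_arm --commands '[[80,[0,0,-35],[0,0,0]],[80,[0,0,-40],[0,0,0]],[80,[0,0,-40],[0,0,0]],[80,[30,0,-20],[0,0,0]],[80,[50,0,0],[0,0,0]],[80,[50,0,0],[0,0,0]],[80,[50,0,0],[0,0,0]],[80,[0,0,0],[0,0,0]]]'

```text
t: 15.2
position: [0.5449, -0.1426, 0.1957]
eef_rot: [0.704, 0.711, 0.002, -0.0]
wrist_force: [-0.2, -0.9, -0.0]
finger_gap: 0.0795
```

Run:
```python
from h import *
s=observe();print(s["position"],s["wrist_force"],s["finger_gap"],s["t"])
for n in ["scene","side"]:
    p=optics.read_camera(n);cv2.imwrite(f"pics/e_{n}.png",p["frame"][:,:,::-1]); W=cloud(p)
    for nm,c,lo in [("P",(0.544,-0.329),0.047),("Q",(0.505,0.0645),0.041),("P_base",(0.544,-0.329),0.02)]:
        w=W[(np.hypot(W[...,0]-c[0],W[...,1]-c[1])<0.04)&(W[...,2]>lo)&(W[...,2]<0.07)]
        print(n,nm,len(w),w.mean(0).round(4),circ(w[:,:2]),np.percentile(w[:,2],[5,50,95]).round(4))
        if nm!="P_base":
            A=np.c_[w[:,:2],np.ones(len(w))]; r=np.linalg.lstsq(A,w[:,2],rcond=None)[0]; print('slope',r[:2].round(3))
```

```text
[ 0.54492123 -0.14258486  0.19567932] [-0.2423259  -0.9050231  -0.04249828] 0.07951395933159566 15.2
scene P 226 [ 0.5468 -0.3285  0.0514] (array([ 547.2, -331.7]), 23.2) [0.0477 0.0516 0.054 ]
slope [-0.025 -0.039]
scene Q 280 [0.5069 0.0634 0.0454] (array([505.4,  62.7]), 21.4) [0.043  0.0455 0.0479]
slope [-0.027 -0.003]
scene P_base 482 [ 0.551  -0.3229  0.0409] (array([ 547.4, -328.8]), 27.3) [0.0226 0.0444 0.0534]
side P 124 [ 0.5419 -0.3245  0.0513] (array([ 542.9, -326.7]), 21.6) [0.0487 0.0514 0.0534]
slope [ 0.008 -0.021]
side Q 264 [0.5025 0.0671 0.0445] (array([503.2,  65.1]), 22.5) [0.042  0.0447 0.0463]
slope [ 0.009 -0.019]
side P_base 350 [ 0.5393 -0.317   0.039 ] (array([ 542. , -325.4]), 27.1) [0.022  0.0396 0.0529]
```

View pics/e_side.png

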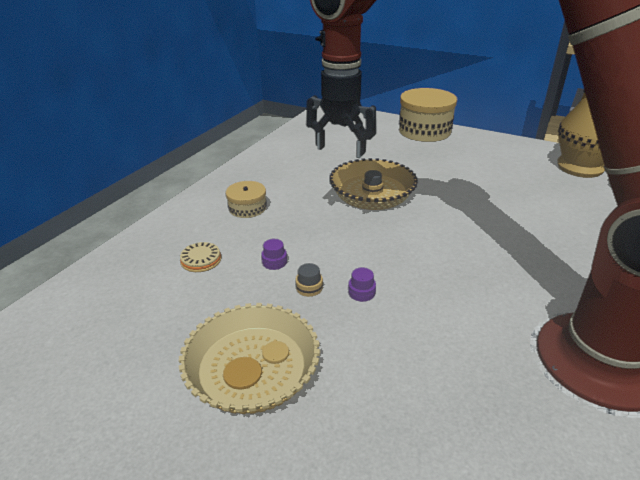

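View pics/e_scene.png

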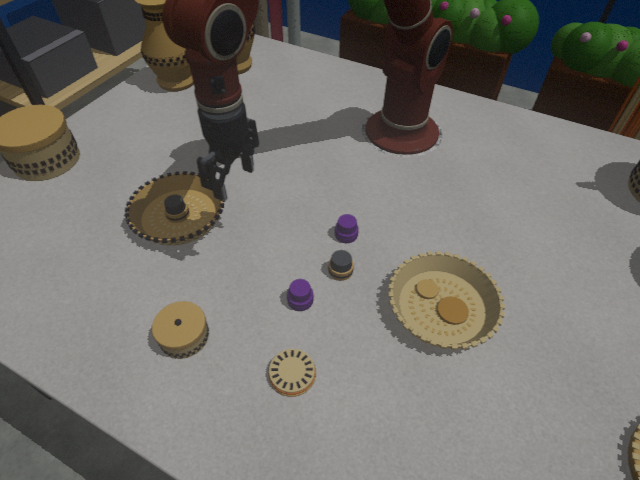

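The firm foot stands upright in the dark-rimmed basket: scene (176,207), side (373,181), top at 51.5 mm, slope under 3°. The other foot stands untouched at scene (341,265), and the arm is clear, so I'm handing in.

```bash
python3 -c "
from workcell import finish_job
print(finish_job())"
```

```text
the job is handed in; nothing more can be done
None
```

The firm foot is upright on the floor of the dark-rimmed basket, and the other foot is still standing on the table where it started. I handed the job in at about 15.3 s of the 53 s allowed; no verdict is reported.

- **Telling firm from soft:** I pressed only the foot at about (0.47, -0.08). It gave about 5 N at 4 mm and 10 N at about 8.5 mm, roughly 1.2 N/mm, which matches the firm one. I did not press the other foot; it is taken as soft by elimination.
- **Placing:** I gripped the firm foot by its base, set it down near the basket's centre and released it at light contact (5.6 N on the wrist).
- **Final checks:** Both fixed cameras put the foot within about 5 mm of the basket centre. Its foam top is at 51–52 mm, as expected for a foot on the basket floor, with a slope under 3°. The other foot is upright at about (0.505, 0.064), with its foam top at about 45 mm.
- **Disagreement:** The two cameras differ by 3–5 mm in position, which is well inside the 58 mm margin.
- **Look-alikes and clearance:** The purple look-alikes were not touched, and the gripper was clear of everything when I handed in.

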